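# Centre a loudspeaker magnet on its yoke and gauge it

### The job

The loose ferrite ring of this loudspeaker motor sits off-centre on its steel yoke. Tap it gently across by its rim, now from one side and now from the opposite one as needed, until the gap round the pole is even; ferrite is brittle, so only light taps, and keep it flat on the yoke. Then lower the centring gauge gently over the pole until its flange lies flat on the ring, which it can only do if the ring is centred, and let go; leave the other things on the bench alone.

Things in the scene. Friction and masses are not known exactly. Their poses are not given: they have to be found in the camera images.
- board: Fixed round plywood board, 200 mm diameter, 18 mm thick, screwed to the bench. Origin at its centre, at bench level. Three wooden cleats (tops 24 mm above the bench) hold the loudspeaker's steel T-yoke on it: a flat back plate, 92 mm diameter, top face 26 mm above the bench, and a round upright pole. The yoke was set by hand, so its pole stands up to 9 mm off this origin, any way.
- magnet_mid (a point): Centre (half-way up) of the loose dark grey ferrite ring lying flat on the back plate round the pole: outside diameter 100 mm, hole 48 mm, 18 mm thick, 0.45 to 0.65 kg, not magnetised. Underside 26 mm, top 44 mm above the bench; it overhangs the back plate. It starts 4 to 7 mm off the pole's axis, slides at 2 to 5 N and chips from a tap or push of 20 N.
- gauge_grip (a point): Centre (half-way up) of the grip of the loose centring gauge, white plastic, top-hat shaped, 0.11 kg, standing on the bench, open end down. Grip: cylinder 44 mm diameter, 44 mm tall. Under it a flange 66 mm diameter, 4 mm thick, then the tube. This point is 26 mm above the flange's underside and 22 mm below the top; seated it is 70 mm above the bench.
- gauge_foot (a point): Centre of the open lower end of the gauge's tube, 38 mm below gauge_grip. Tube 12 mm long below the flange, 46 mm outside diameter, bore 34 mm, 24 mm deep. The pole is 32 mm in diameter, its top (2 mm chamfer) 54 mm above the bench, 10 mm above the ring; centred, the gap between them is 8 mm and takes the tube with 1 mm to spare inside and outside.
- front_plate: Bystander: loose steel washer (front plate), 92 mm diameter, 6 mm thick, lying on the bench. Origin at the centre of its underside.
- basket: Bystander: loose metal loudspeaker basket, 164 mm diameter, 60 mm high, standing on its small end. Origin at the centre of its underside.
- lantern: Bystander: loose black battery lantern, 76 mm wide, 82 mm high. Origin at the centre of its underside.
- driver: Bystander: loose screwdriver, 190 mm long, lying on the bench; x axis along it.
Things that resemble listed ones, but are neither listed nor needed, are in the scene too. Leave any pink look-alike of the part that bears gauge_grip alone. Of the things that look like the part that bears magnet_mid, the smaller one is meant.

How it is judged:
At the end, for the whole second after the job is handed in: The ring lies flat on the back plate; the gauge stands upright over the pole, its tube down in the gap between pole and ring (so the ring is centred to about 2 mm) and its flange flat on the ring: grip centre 68 to 71.5 mm above the bench and within 2.5 mm of the ring's centre; both at rest (horizontal distance between gauge_grip and magnet_mid below 0.0025 m and height (world z) of magnet_mid below 0.037 m and angle between magnet_mid's own z axis and vertical below 0.05 rad and height (world z) of gauge_grip between 0.068 and 0.0715 m and angle between gauge_grip's own z axis and vertical below 0.06 rad and linear speed of each of gauge, magnet below 0.01 m/s); the robot touches nothing.
It fails at once if the robot struck or pushed the ring with more than 20 N (it chips) (contact force between any of the arm, the fingers and magnet above 20 N).
It fails at once if the gauge was forced down with more than 25 N (contact force between gauge and magnet above 25 N).
It fails at once if the ring was lifted or tipped (height (world z) of magnet_mid above 0.041 m or angle between magnet_mid's own z axis and vertical above 0.1 rad).
It fails at once if a bystander was disturbed (distance of any of front_plate, basket, lantern, driver from where it was at the start of the episode above 0.02 m).
It also fails if it takes over 72 s, if anything falls off the work surface, if the arm or the gripper's body presses on something with over 40 N, if the wrist force passes 120 N, or if a joint passes its speed limit or range.

### The arm

A 7-joint arm with a two-finger parallel gripper is mounted at the origin on the work surface. World frame = base frame: x ahead of the robot, y to its left, z up, the work surface at z = 0. Lengths are in m, angles in rad, forces in N, time in s.
With the tool pointing down it reaches from about 0.425 to 0.825 m from the base axis. Payload 3.6 kg.
Tool frame: the origin (TCP) lies on the centre line of the jaws, within the pads' length; the fingertips stand 14 mm ahead of it and the grasp point (between the pads) lies 5 mm behind it; z points along the fingers, y is the line along which they close (so a half turn about z gives the same grasp; the last joint's range is limited). The gripper opens to 93 mm and grips with 3 to 60 N. Pads are 15 mm wide; open, the fingers measure 128 mm over their backs; the gripper's body (75 mm by 188 mm) begins 65 mm behind the grasp point.
Start: joints at [-1.224, 0.615, -0.013, 1.423, 0.008, 1.103, -0.04], TCP at [0.237, 0.605, 0.233] pointing down, gripper open.
Joint ranges: [-3.12, 3.12], [-0.3, 2.06], [-1.34, 1.32], [0.26, 2.42], [-1.36, 4.5], [0.01, 1.98], [-2.84, 2.84]. Speed limits (rad/s): [2.79, 2.79, 3.14, 3.14, 3.14, 3.14, 3.14].

### API

Orientations are given as [roll, pitch, yaw] about the fixed x, y, z axes, in that order (R = Rz(yaw) Ry(pitch) Rx(roll)).
In Python, from workcell import robot, solver, sensors, read_camera, calibration, boxes_of gives the robot as it stands. The module is installed in compiled form; this text tells all that it offers. Calls block until the motion is done:
- robot.move_to(position, orientation): joint-space move of the TCP to a pose.
- robot.move_straight(position, ori=None, v=0.15): straight line of the TCP; ori=None keeps the orientation; v is the mean speed in m/s.
- robot.goto_joints(angles): joint-space move.
- robot.set_gripper(opening, strength=None): opening from 0.0 (shut) to 1.0 (fully open); strength is the grip in N (None keeps the last); returns when the fingers have stopped.
- robot.wait(seconds).
- solver.ik(position, orientation): joint angles nearest the present ones, or None.
- sensors.sense(): the state.
- read_camera(name): name is "scene" or "top"; returns the picture (480x640x3 uint8, red, green, blue); there is no depth.
- calibration(name): a dict with "intrinsics" (3x3 intrinsics, pixels), "extrinsics" (4x4, takes a point from camera to world coordinates). Camera axes: x right, y down, z forward; pixel columns grow to the right and rows downward; lengths in m; the calibration is good to about 2 mm. A picture is of the moment at which its call begins. calibration takes no time and is no camera call.
A pose or a line that the arm cannot do raises robot.MotionError and nothing moves.
- robot.sign_off(): hands the job in; it is judged then, once.
Trained networks look in the newest picture that a camera, given by its name, has taken for a name from the list of things; names that differ only in an ending like _2 or _b are one class to them, and where a whole thing is asked for, a point or a joint stands for the part that bears it (a point fixed in the world has none). Each returns a list of dicts, best first, with "p" (0 to 1); they miss things now and then, are a little off and sometimes report something else, mostly with a low value. They report only what shows in the picture. A call takes as long as a camera call. They do not tell look-alikes from the thing itself.
- boxes_of(camera, query): "at" ([column, row] in pixels, amid what is visible of it).
The state is a dict: "time_s": time; "qpos": joint angles; "qd": joint speeds; "effort": joint torques, N m; "eef_pos": TCP position; "tool_rot": TCP orientation; "force": force on the tool from outside, world axes, zero at the start; "ft_torque": the same for the moment, N m; "width": opening from 0.0 (shut) to 1.0 (fully open); "gripper_force": force on a finger pad.
Only numpy, scipy, OpenCV 4.12 (cv2) and the standard library are available. Lean on these libraries where they do the work, as an engineer would, in place of code of your own. Each camera call takes 0.05 s, during which the arm holds its last target. There are 200 camera calls.

## Working session

There is one attempt and no reset: what is moved stays moved. The work goes in short steps, each a Python script; the robot and the scene stay as the last script left them, time stands still between calls to the robot, and variables do not carry over. Pictures are saved under pics/ and viewed, at most 10 in all, crops included, and the job is handed in when it is done.

```bash
mkdir -p pics; python3 - <<'E'
from workcell import robot, solver, sensors, read_camera, calibration, boxes_of
import cv2, numpy as np
np.set_printoptions(precision=4,suppress=True)
for c in ("scene","top"):
    im=read_camera(c); cv2.imwrite(f"pics/{c}0.png",im[:,:,::-1])
    k=calibration(c); print(c,k["intrinsics"].tolist(),np.array(k["extrinsics"]))
    for q in ("magnet_mid","gauge_grip","board","front_plate","basket","lantern","driver"):
        print(q,[(np.round(b["at"]).tolist(),round(b["p"],2)) for b in boxes_of(c,q)])
s=sensors.sense();print(s)
E
```

```text
scene [[498.91271161946844, 0.0, 315.06675545416914], [0.0, 498.91271161946844, 238.14485983870702], [0.0, 0.0, 1.0]] [[ 0.1325  0.5273 -0.8393  1.4691]
 [ 0.9912 -0.0697  0.1128 -0.101 ]
 [ 0.001  -0.8468 -0.5319  0.6616]
 [ 0.      0.      0.      1.    ]]
magnet_mid [([223.0, 245.0], 0.82), ([196.0, 204.0], 0.79)]
gauge_grip [([354.0, 253.0], 0.73), ([388.0, 283.0], 0.64), ([361.0, 335.0], 0.39)]
board [([234.0, 264.0], 0.85)]
front_plate [([357.0, 335.0], 0.84)]
basket [([116.0, 304.0], 0.95)]
lantern [([486.0, 242.0], 0.61)]
driver [([225.0, 355.0], 0.97)]
top [[454.41590214071, 0.0, 314.37086247871616], [0.0, 454.41590214071, 237.3761846294798], [0.0, 0.0, 1.0]] [[-0.0109 -0.9894  0.1447  0.337 ]
 [-0.9999  0.0092 -0.0123  0.0143]
 [ 0.0109 -0.1449 -0.9894  1.246 ]
 [ 0.      0.      0.      1.    ]]
magnet_mid [([387.0, 250.0], 0.87), ([406.0, 346.0], 0.8)]
gauge_grip [([275.0, 231.0], 0.8), ([253.0, 184.0], 0.63)]
board [([361.0, 242.0], 0.87), ([274.0, 231.0], 0.55)]
front_plate [([290.0, 153.0], 0.66)]
basket [([451.0, 181.0], 0.98)]
lantern [([159.0, 229.0], 0.76)]
driver [([374.0, 134.0], 0.74)]
{'time_s': 0.8, 'qpos': array([-1.2245,  0.6149, -0.0126,  1.4234,  0.0081,  1.1034, -0.0404]), 'qd': array([ 0.0011, -0.0019,  0.    , -0.0001, -0.0014, -0.0014, -0.0008]), 'effort': array([  0.001 , -45.8765,   0.2092, -16.6026,  -0.0611,   0.0129,
         0.    ]), 'eef_pos': array([0.2367, 0.6053, 0.2327]), 'tool_rot': array([-3.1415, -0.0001,  2.7688]), 'force': array([ 0.0649, -0.4266, -0.6851]), 'ft_torque': array([ 0.0311, -0.0536, -0.0087]), 'gripper_force': 0.0, 'width': 0.9976332865628216}
```

View pics/scene0.png

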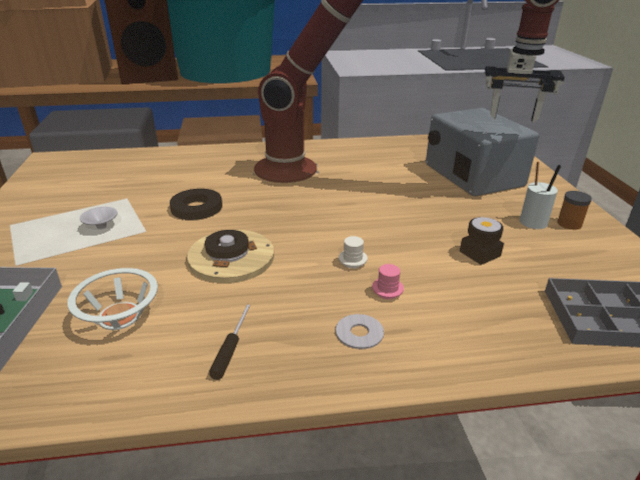

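View pics/top0.png

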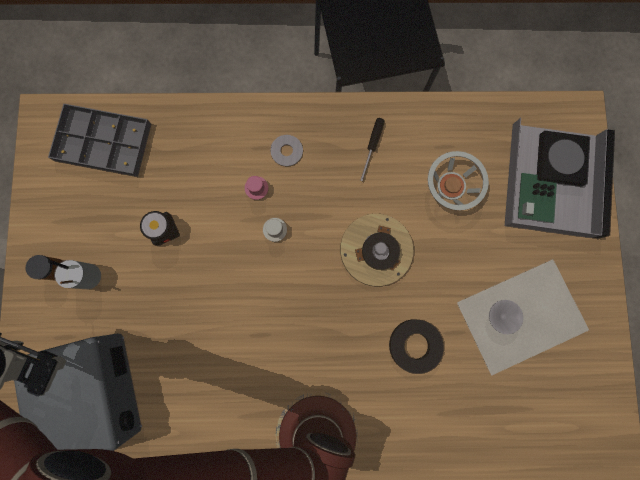

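The scene shows these candidates:
- **Ring:** the smaller dark ring on the board is at scene (227,244) and top (381,251). The larger look-alike is at scene (196,204) and top (416,346).
- **Gauge:** the white one is at scene (353,251) and top (275,231). The pink look-alike is at scene (388,282) and top (255,187).

I choose the ring on the board and the white gauge, and will check both in one close crop.

```bash
cat > h.py <<'E'
from workcell import robot, solver, sensors, read_camera, calibration, boxes_of
import cv2, numpy as np
np.set_printoptions(precision=4,suppress=True)
def ray(c,px,z):
    k=calibration(c);K=np.array(k["intrinsics"]);T=np.array(k["extrinsics"])
    d=T[:3,:3]@np.linalg.inv(K)@np.array([px[0],px[1],1.]);o=T[:3,3]
    return (o+d*(z-o[2])/d[2])
def proj(c,P):
    k=calibration(c);K=np.array(k["intrinsics"]);T=np.array(k["extrinsics"])
    q=K@(T[:3,:3].T@(np.asarray(P)-T[:3,3]));return q[:2]/q[2]
E
python3 - <<'E'
from h import *
for n,s,t,z in (("ring",(227,244),(381,251),.044),("pole",(227,239.5),(381,250),.054),("gaugetop",(353.5,241),(275,229),.076),("board",(231,254),(377,250),.018),("pinktop",(389,271),(255,184),.07),("basket",(115,285),(458,181),.06)):
    print(n,ray("scene",s,z),ray("top",t,z))
s=cv2.imread("pics/scene0.png");t=cv2.imread("pics/top0.png")
r=lambda a:cv2.resize(a,(400,280),interpolation=cv2.INTER_CUBIC)
o=np.vstack([np.hstack([r(s[221:270,192:262]),r(s[225:281,333:413])]),np.hstack([r(t[223:279,341:421]),r(t[205:261,235:315])])])
cv2.imwrite("pics/c1.png",o)
E
```

```text
ring [ 0.4932 -0.1728  0.044 ] [ 0.4745 -0.1779  0.044 ]
pole [ 0.4899 -0.1719  0.054 ] [ 0.476  -0.1764  0.054 ]
gaugetop [0.5678 0.1049 0.076 ] [0.5312 0.1021 0.076 ]
board [ 0.4964 -0.166   0.018 ] [ 0.4803 -0.1712  0.018 ]
pinktop [0.6787 0.1558 0.07  ] [0.6539 0.1559 0.07  ]
basket [ 0.6403 -0.3873  0.06  ] [ 0.6606 -0.3894  0.06  ]
```

View pics/c1.png

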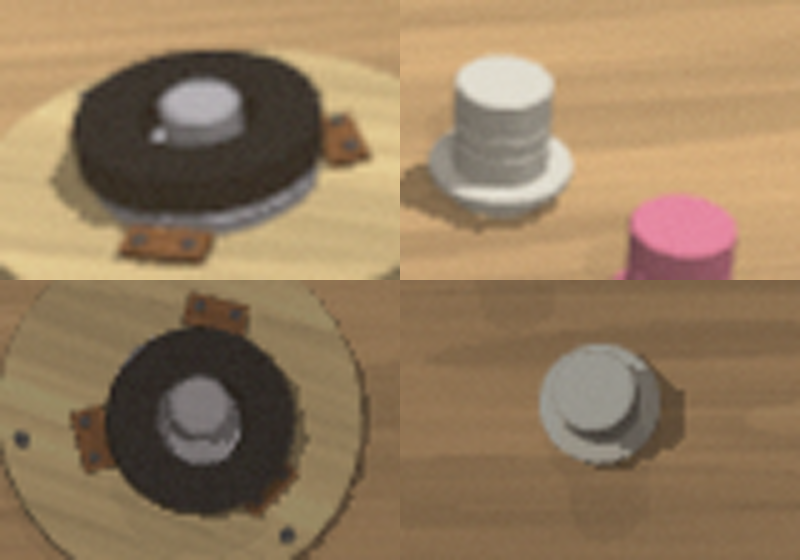

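The crop confirms the dark ring with bright pole (scene 227,239; top 381,248) and the white gauge (scene top face 350.5,241.5; top view 274.4,227). Next I refine the numbers.

```bash
python3 - <<'E'
from h import *
sc=lambda x,y:(192+x/5.714-.4,221+y/5.714-.4)
tp=lambda x,y:(341+x/5-.4,223+(y-280)/5-.4)
print("pole",ray("scene",sc(201,102),.054),ray("top",tp(199,405),.054))
# ring scene: back edge + left/right extremes of top face
print("ringback",ray("scene",sc(200,50),.044), "L",ray("scene",sc(77,128),.044),"R",ray("scene",sc(322,120),.044))
for n,p in (("L",(107,420)),("R",(295,420)),("T",(201,325)),("B",(201,514))): print(n,ray("top",tp(*p),.044),ray("top",tp(*p),.026))
print("gauge",ray("scene",(333+(504-400)/5-.4,225+82/5-.4),.06),ray("top",(235+(597-400)/5-.4,205+(389-280)/5-.4),.06))
print(sensors.sense()["time_s"])
for y in (0,np.pi/2,-np.pi/2,np.pi): print(y,solver.ik([.48,-.17,.1],[np.pi,0,y]),solver.ik([.425,-.17,.05],[np.pi,0,y]))
E
```

```text
pole [ 0.4853 -0.1725  0.054 ] [ 0.4825 -0.175   0.054 ]
ringback [ 0.4277 -0.1747  0.044 ] L [ 0.4824 -0.2226  0.044 ] R [ 0.4892 -0.1252  0.044 ]
L [ 0.4761 -0.1272  0.044 ] [ 0.4782 -0.1293  0.026 ]
R [ 0.4751 -0.2276  0.044 ] [ 0.4772 -0.2313  0.026 ]
T [ 0.5269 -0.1791  0.044 ] [ 0.5297 -0.1819  0.026 ]
B [ 0.4255 -0.1758  0.044 ] [ 0.4268 -0.1786  0.026 ]
gauge [0.5431 0.1103 0.06  ] [0.5409 0.106  0.06  ]
0.8
0 [ 0.0168  0.619   0.4258  1.9815 -0.4206  0.6273 -0.8527] [ 0.1598  0.6407  0.2555  2.15   -0.403   0.3954 -0.8298]
1.5707963267948966 [ 0.0161  0.6192  0.4269  1.9815 -0.4216  0.6275  0.7191] [ 0.2433  0.6301  0.1313  2.1475 -0.2117  0.3757  0.547 ]
-1.5707963267948966 [-0.3483  0.8794  1.1313  1.9916 -0.9996  0.9769 -1.8381] [ 0.7599  0.7104 -0.6442  2.132   0.8214  0.5644  2.6466]
3.141592653589793 [ 0.2847  0.5834  0.0189  1.9732 -0.0189  0.5852  1.8871] [ 0.3925  0.6269 -0.0873  2.143   0.1394  0.3768  1.7628]
```

```bash
cat >> h.py <<'E'
ORI=[np.pi,0,np.pi]
P0=np.array([.484,-.174])
def st():
    s=sensors.sense();return s["eef_pos"],s["force"],s["time_s"]
def probe(d,f,step=.0005,thr=2.,p0=P0):
    """touch the pole from side d (unit xy), return contact distance of TCP along d from world origin"""
    d=np.array(d,float);z=.0475+.014
    at=lambda r,z=z:np.append(p0+d*r,z)
    robot.move_straight(at(.016+f+.008,.1),v=.3)
    robot.move_straight(at(.016+f+.008),v=.12)
    robot.wait(.1);b=st()[1]
    for i in range(40):
        r=.016+f+.005-i*step
        robot.move_straight(at(r),v=.02)
        e,F,t=st();F=(F-b)[:2]@d
        if F>thr: break
    robot.move_straight(at(r+.003),v=.1)
    print("probe",d,"steps",i,"F",F,"eef.d",e[:2]@d,"cmd",at(r)[:2]@d,"t",t,"z",e[2],flush=True)
    return e[:2]@d
def push(d,c,p0=P0,tgt=.034,zt=.038,step=.0005):
    """push the ring inward from side d till TCP.d = c+tgt"""
    d=np.array(d,float);n=np.array([-d[1],d[0]]);lat=p0@n;z=zt+.014
    at=lambda r,z=z:np.append(d*r+n*lat,z)
    robot.move_straight(at(c+tgt+.012,.0615),v=.15)
    robot.move_straight(at(c+tgt+.012),v=.1)
    robot.wait(.1);b=st()[1];Fm=0;first=None
    for r in np.arange(c+tgt+.0105,c+tgt-1e-6,-.0015 if step is None else -step):
        robot.move_straight(at(r),v=.02)
        e,F,t=st();F=(F-b)[:2]@d;Fm=max(Fm,F)
        if F>1.2 and first is None: first=e[:2]@d-c-tgt
        if F>14: print("HIGH",F);break
    while e[:2]@d>c+tgt+.0002 and F<12 and r>c+tgt-.002:
        r-=.0002;robot.move_straight(at(r),v=.02);e,F,t=st();F=(F-b)[:2]@d;Fm=max(Fm,F)
    print("push",d,"first contact at +",first,"Fmax",Fm,"Fend",F,"end err",e[:2]@d-c-tgt,"t",t,flush=True)
    robot.move_straight(at(c+tgt+.012),v=.1)
    robot.move_straight(at(c+tgt+.012,.1),v=.2)
E
python3 - <<'E'
from h import *
robot.set_gripper(0.)
robot.move_to([.45,-.174,.16],ORI); print(st())
c=probe([-1,0],.0075)
open("cx","w").write(str(c))
E
```

```text
(array([ 0.4505, -0.1732,  0.16  ]), array([-0.001 ,  0.2865, -0.1563]), 5.1083)
probe [-1.  0.] steps 8 F 2.402863587749155 eef.d -0.45881734086047465 cmd -0.45949999999999996 t 8.325 z 0.06140856875485603
```

```bash
python3 - <<'E'
from h import *
c=float(open("cx").read())
push([-1,0],c,p0=np.array([.4823,-.174]))
cy=probe([0,1],.0175,p0=np.array([.4823,-.174]))
open("cy","w").write(str(cy))
E
```

```text
push [-1.  0.] first contact at + 0.006033527577620407 Fmax 5.379354800968833 Fend 1.9050526830396064 end err -7.607950458374257e-05 t 14.8667
probe [0. 1.] steps 26 F 4.763150791659232 eef.d -0.14739747588706434 cmd -0.1485 t 23.3167 z 0.061462725945652455
```

```bash
sed -i 's/np.arange(c+tgt+.0105,/np.arange(c+tgt+.0045,/; s/at(c+tgt+.012)/at(c+tgt+.006)/; s/at(c+tgt+.012,/at(c+tgt+.008,/' h.py; grep -n "tgt+" h.py | head; python3 - <<'E'
from h import *
p=np.array([.4823,-.174])
robot.move_straight([.4823,-.145,.1],v=.3)
robot.move_straight([.4823,-.2,.1],v=.3)
c=probe([0,-1],.0107,p0=p)
open("cym","w").write(str(c))
push([0,-1],c,p0=p,step=.00075)
print(st()[2])
E
```

```text
34:    robot.move_straight(at(c+tgt+.008,.0615),v=.15)
35:    robot.move_straight(at(c+tgt+.006),v=.1)
37:    for r in np.arange(c+tgt+.0045,c+tgt-1e-6,-.0015 if step is None else -step):
42:    while e[:2]@d>c+tgt+.0002 and F<12 and r>c+tgt-.002:
45:    robot.move_straight(at(c+tgt+.006),v=.1)
46:    robot.move_straight(at(c+tgt+.008,.1),v=.2)
probe [ 0. -1.] steps 16 F 3.3539199522286447 eef.d 0.1982774455358313 cmd 0.1977 t 29.3 z 0.061614365078191784
push [ 0. -1.] first contact at + 0.002941553850792533 Fmax 3.9978391963320714 Fend 3.9978391963320714 end err 5.83888240730801e-05 t 32.0667
32.7083
```

```bash
python3 - <<'E'
from h import *
g=[.5407,.1085]; Y=[np.pi,0,np.pi/2]
robot.move_straight([.48,-.12,.13],v=.35)
robot.set_gripper(1.)
robot.move_to([*g,.12],Y)
robot.move_straight([*g,.035],v=.15)
robot.set_gripper(0.,5.); print("w1",sensors.sense()["width"],st())
robot.set_gripper(.8)
robot.move_to([*g,.035],ORI)
robot.set_gripper(0.,12.); s=sensors.sense();print("w2",s["width"],s["gripper_force"],s["eef_pos"],s["time_s"])
robot.move_straight([*g,.12],v=.2)
robot.move_straight([.4823,-.1728,.115],v=.3)
robot.wait(.1);print(st(),sensors.sense()["width"])
im=read_camera("scene");cv2.imwrite("pics/s2.png",cv2.resize(im[170:290,150:310,::-1],(800,600),interpolation=cv2.INTER_CUBIC))
E
```

```text
w1 0.4903313870457537 (array([0.5409, 0.1085, 0.035 ]), array([-0.2014, -0.0627, -0.3344]), 37.6417)
w2 0.48586196795379993 11.992136225744616 [0.5406 0.1084 0.0349] 39.95
(array([ 0.4828, -0.1704,  0.1147]), array([-0.6109,  0.2916, -0.8709]), 41.7333) 0.4798439324482772
```

View pics/s2.png

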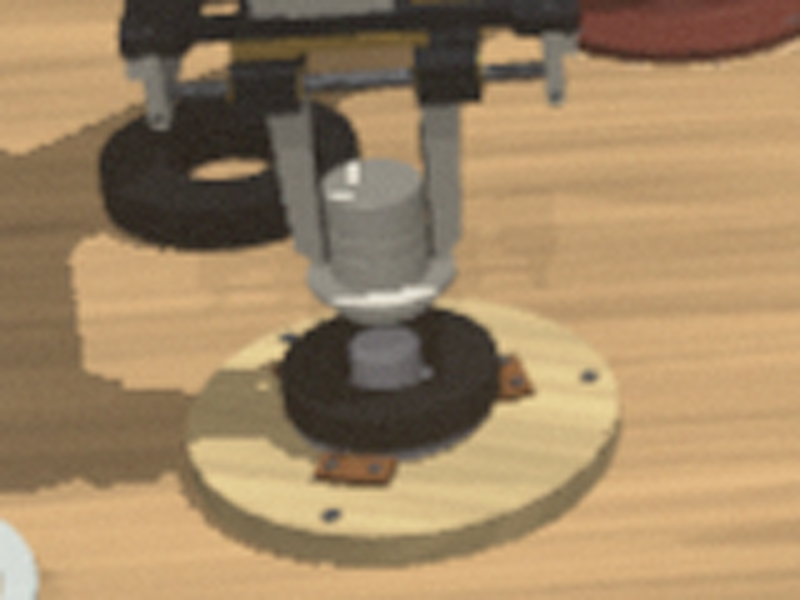

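The picture shows the gauge held upright (crop 372,240) just over the pole (385,355), with the ring looking even round it. Lowering it now with force checks.

```bash
python3 - <<'E'
from h import *
t=np.array([.4823,-.1728]);c=t.copy()
robot.move_straight([*c,.093],v=.12);robot.wait(.3)
e,b,_=st();c=c+(t-e[:2]);robot.move_straight([*c,.092],v=.02);robot.wait(.15)
e,b,tm=st();print("pre",e,b,tm)
for z in np.arange(.090,.0659,-.0015):
    robot.move_straight([*c,z],v=.025)
    e,F,tm=st();F=F-b;print(round(z,4),e,F,round(tm,2),flush=True)
    if F[2]>5 or np.hypot(*F[:2])>6: print("STOP");break
E
```

```text
pre [ 0.4819 -0.1727  0.092 ] [ 0.4733  0.4458 -1.1242] 42.8167
0.09 [ 0.4818 -0.1727  0.0898] [-0.1019 -0.4612 -0.6834] 43.07
0.0885 [ 0.4822 -0.1728  0.0885] [ 0.4024 -0.3015  0.1892] 43.32
0.087 [ 0.4816 -0.1727  0.0868] [ 0.5142  0.2402 -0.034 ] 43.57
0.0855 [ 0.4816 -0.1728  0.0853] [-1.789  -0.2247  1.7397] 43.82
0.084 [ 0.4815 -0.1726  0.0838] [-1.5225 -0.7362  0.8182] 44.07
0.0825 [ 0.4815 -0.1726  0.0822] [-1.5021 -0.9922 -0.2389] 44.32
0.081 [ 0.4816 -0.1727  0.0809] [-2.5916 -1.8387  0.1186] 44.57
0.0795 [ 0.4819 -0.1727  0.0794] [-2.3152 -1.027  -0.1477] 44.82
0.078 [ 0.4819 -0.1726  0.0779] [-1.9769 -0.7295 -0.0606] 45.07
0.0765 [ 0.482  -0.1726  0.0764] [-1.5985 -1.5094  0.2736] 45.32
0.075 [ 0.4821 -0.1727  0.0751] [-1.1221 -0.0131  1.7784] 45.57
0.0735 [ 0.4821 -0.1727  0.074 ] [-2.1987  0.0589  5.8172] 45.82
STOP
```

```bash
python3 - <<'E'
from h import *
im=read_camera("scene");cv2.imwrite("pics/s3.png",cv2.resize(im[200:272,182:278,::-1],(800,600),interpolation=cv2.INTER_CUBIC))
sx=lambda P:(proj("scene",P)-[182,200])*800/96
for n,z in (("ringtop centre",.044),("flange bottom if foot at .039",.051),("top .099",.099),(".104",.104)): print(n,sx([.4823,-.1728,z]))
print(st())
E
```

```text
ringtop centre [375.5668 345.4712]
flange bottom if foot at .039 [373.2073 324.0336]
top .099 [356.6046 173.1905]
.104 [354.8315 157.0809]
(array([ 0.4821, -0.1726,  0.074 ]), array([-1.8436,  1.0108,  5.1312]), 45.8667)
```

View pics/s3.png

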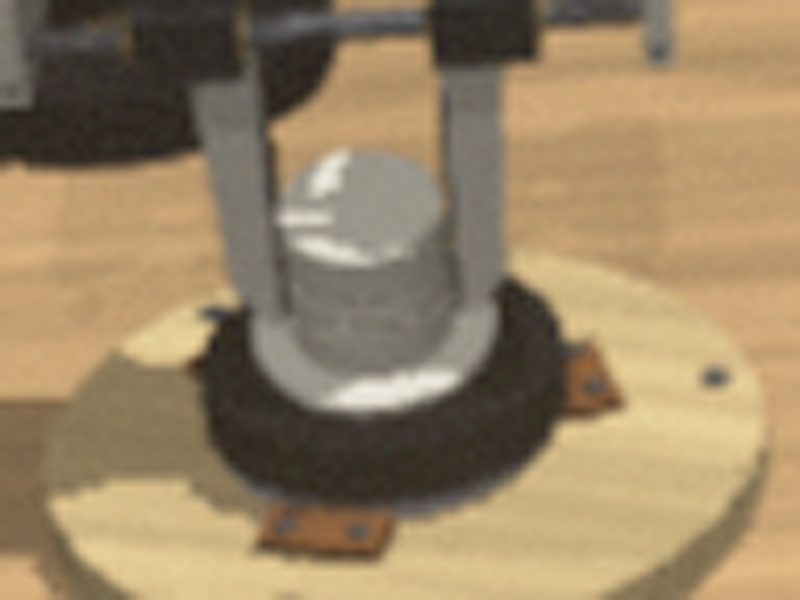

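The picture shows the gauge top at crop (360,207), lower than my nominal estimate. It seems to have slid down in the grip, and its flange looks down on the ring. I'll release and check.

```bash
python3 - <<'E'
from h import *
e=st()[0]
robot.move_straight([.4823,-.1728,.0745],v=.02)
robot.set_gripper(.9)
robot.move_straight([.4823,-.1728,.17],v=.15)
robot.move_straight([.45,.05,.25],v=.3)
print(st())
a=read_camera("scene");t=read_camera("top")
r=lambda a:cv2.resize(a[:,:,::-1],(400,500),interpolation=cv2.INTER_CUBIC)
cv2.imwrite("pics/s4.png",np.hstack([r(a[200:280,196:260]),r(t[210:290,349:413])]))
c=np.array([.4823,-.1728])
for z in (.044,.048,.092): print(z,(proj("scene",[*c,z])-[196,200])*6.25,(proj("top",[*c,z])-[349,210])*6.25+[400,0])
E
```

```text
(array([0.4496, 0.0485, 0.2492]), array([-0.0231, -0.744 , -0.2902]), 48.65)
0.044 [194.1751 259.1034] [587.4724 238.2744]
0.048 [193.1653 249.9286] [588.8972 237.1327]
0.092 [181.8046 146.7117] [605.2093 224.0618]
```

View pics/s4.png

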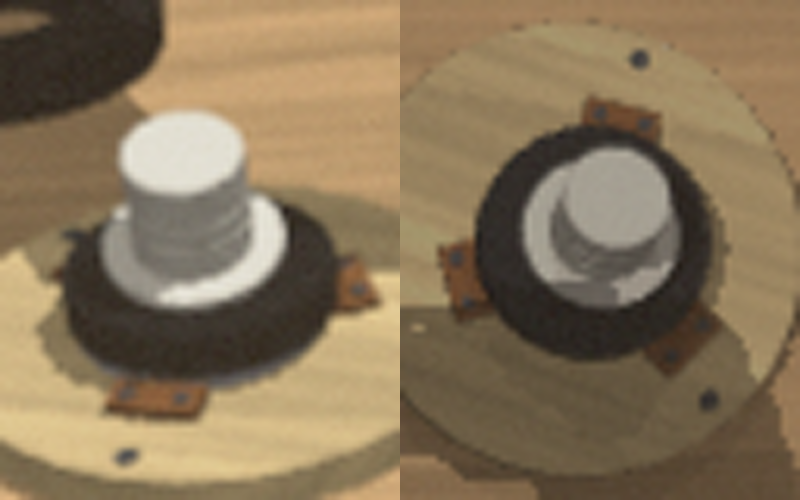

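```bash
python3 - <<'E'
from h import *
a=np.linspace(0,2*np.pi,120)
def overlay(cam,im,x0,y0,off):
    S=6.25;o=cv2.resize(im[y0:y0+80,x0:x0+64,::-1],(400,500),interpolation=cv2.INTER_CUBIC)
    for R,z,col in ((.05,.044,(0,0,255)),(.05,.026,(0,0,255)),(.033,.048,(0,255,0)),(.022,.092,(255,0,0))):
        p=np.array([(proj(cam,[.4823+R*np.cos(t),-.1728+R*np.sin(t),z])+off-[x0,y0]+.5)*S for t in a])
        cv2.polylines(o,[np.round(p*8).astype(int)],True,col,1,cv2.LINE_AA,3)
    return o
def best(cam,im):
    # shift so that the ring's silhouette (hull of top+bottom rims) matches the dark pixels
    g=im.max(2).astype(float)
    u=np.array([proj(cam,[.4823+.05*np.cos(t),-.1728+.05*np.sin(t),z]) for z in(.044,.026) for t in a])
    h=cv2.convexHull(u.astype(np.float32))[:,0]; m=[]
    for dx in np.arange(-4,4.1,.25):
        for dy in np.arange(-4,4.1,.25):
            def mean(s):
                c=h.mean(0);q=((h-c)*s+c+[dx,dy]+.5)*16
                k=np.zeros(g.shape,np.uint8);cv2.fillPoly(k,[np.round(q).astype(np.int32)],1,shift=4);return k
            ring=(mean(1.1)-mean(1.0)).astype(bool);ins=(mean(.99)-mean(.89)).astype(bool)
            m.append((g[ring].mean()-g[ins].mean(),dx,dy))
    return max(m)
o=[]
for cam,x0,y0 in (("scene",196,200),("top",349,210)):
    im=read_camera(cam);b=best(cam,im);print(cam,b);o.append(overlay(cam,im,x0,y0,np.array(b[1:])))
cv2.imwrite("pics/s5.png",np.hstack(o))
E
```

```text
scene (np.float64(52.75437342304457), np.float64(-0.25), np.float64(-0.25))
top (np.float64(54.75925176946411), np.float64(0.25), np.float64(-0.75))
```

View pics/s5.png

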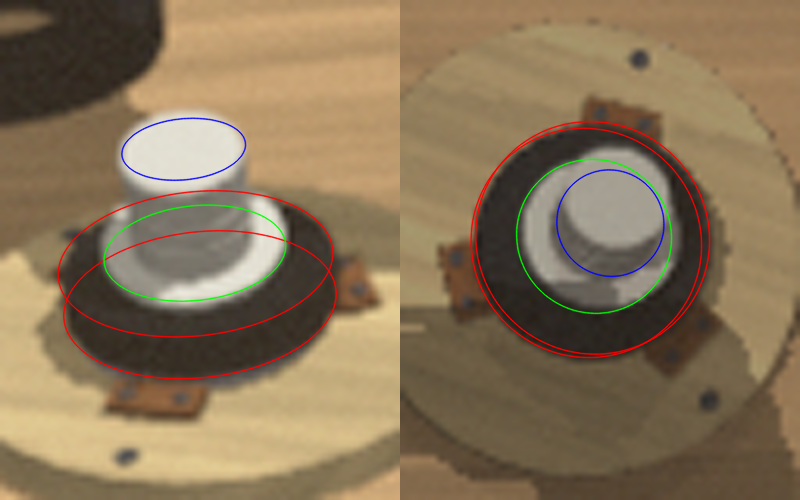

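The overlay shows the gauge is tilted toward +x: its cap is about 20 px up in the top view, and the back flange edge at scene crop (265,200) is raised. I'll regrip with the fingers on the ±x sides to set it upright, then lower it compliantly.

```bash
cat >> h.py <<'E'
Y=[np.pi,0,np.pi/2]
def lower(c,z,b,zmin,Fz=7.,k=.00015,step=.001):
    while z>zmin:
        z-=step;robot.move_straight([*c,z],v=.03)
        e,F,t=st();F=F-b;c=c+np.clip(k*F[:2],-.0004,.0004)
        print(round(z,4),e,F,round(t,2),flush=True)
        if F[2]>Fz: print("STOP");break
    return c,z
E
python3 - <<'E'
from h import *
c=np.array([.4825,-.173])
robot.set_gripper(1.)
robot.move_to([c[0],c[1],.13],Y)
robot.move_straight([*c,.079],v=.15);robot.wait(.15)
b=st()[1];print(st())
robot.set_gripper(0.,20.)
e,F,t=st();print("gripped",e,F-b,t,sensors.sense()["width"])
c,z=lower(c,.079,b,.068)
im=read_camera("scene");t=read_camera("top")
r=lambda a:cv2.resize(a[:,:,::-1],(400,500),interpolation=cv2.INTER_CUBIC)
cv2.imwrite("pics/s6.png",np.hstack([r(im[200:280,196:260]),r(t[210:290,349:413])]))
E
```

```text
(array([ 0.4834, -0.1731,  0.0802]), array([ 0.3684, -0.6922,  0.4424]), 50.9167)
gripped [ 0.483  -0.1731  0.0791] [ 1.2159  1.258  -0.8672] 51.75 0.4743260134856821
0.078 [ 0.4831 -0.1731  0.0782] [0.8292 1.2565 0.7856] 52.0
0.077 [ 0.4831 -0.1732  0.0773] [2.0511 0.1347 3.477 ] 52.25
0.076 [ 0.4833 -0.1737  0.0766] [0.6153 0.3012 5.0147] 52.5
0.075 [ 0.4834 -0.1742  0.0759] [ 0.6122 -1.1672  6.9676] 52.75
0.074 [ 0.4835 -0.1748  0.075 ] [ 0.8391 -2.2467  7.0442] 53.0
STOP
```

View pics/s6.png

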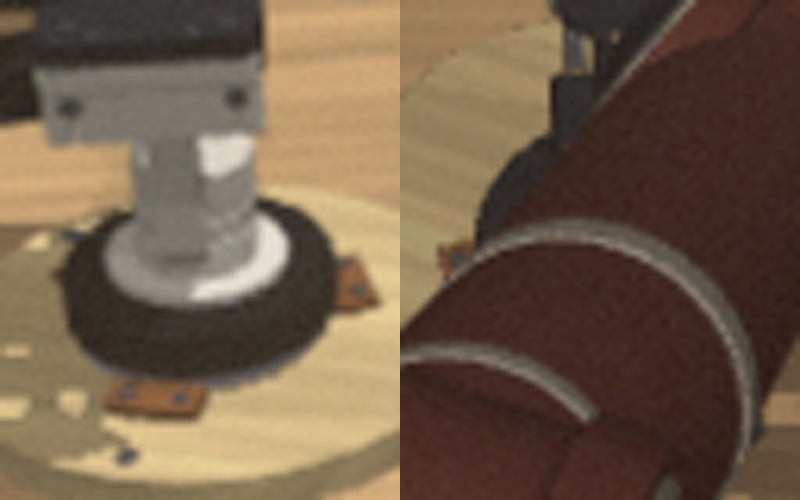

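```bash
python3 - <<'E'
from h import *
b=np.array([.37,-.69,.44]);c0=np.array([.4825,-.1728]);z=.075
robot.move_straight([*c0,z],v=.03);e,F,t=st();print(e,F-b,t)
zs=z
for i,(dx,dy) in enumerate([(-.0008,0),(-.0015,0),(-.0015,.0008),(-.0008,.001),(0,.001),(.0006,0),(0,-.0008),(-.001,-.0008)]):
    robot.move_straight([c0[0]+dx,c0[1]+dy,z],v=.03)
    e,F,t=st();F=F-b;print((dx,dy),round(z,4),e,F,round(t,2),flush=True)
    if F[2]<7: z-=.001
    if F[2]>12: z+=.001
    if z<.066: break
E
```

```text
[ 0.4832 -0.1745  0.0753] [ 1.4046 -2.4373  2.6588] 53.35
(-0.0008, 0) 0.075 [ 0.4831 -0.1745  0.0754] [ 2.468  -4.0373  1.2094] 53.6
(-0.0015, 0) 0.074 [ 0.483  -0.1748  0.075 ] [ 2.5047 -2.5167  4.6166] 53.85
(-0.0015, 0.0008) 0.073 [ 0.483  -0.1748  0.0747] [ 1.4687 -3.8149  9.4821] 54.1
(-0.0008, 0.001) 0.073 [ 0.4831 -0.1748  0.0747] [ 1.4394 -4.4535 10.9955] 54.35
(0, 0.001) 0.073 [ 0.4831 -0.1748  0.0747] [ 0.2867 -4.727  10.8748] 54.6
(0.0006, 0) 0.073 [ 0.4832 -0.175   0.0744] [-0.9779 -3.322  11.7042] 54.85
(0, -0.0008) 0.073 [ 0.4832 -0.175   0.0744] [-0.0589 -3.1574  9.9683] 55.1
(-0.001, -0.0008) 0.073 [ 0.4831 -0.1751  0.0744] [ 1.2629 -2.0654  9.5536] 55.35
```

```bash
python3 - <<'E'
from h import *
robot.move_straight([.4831,-.175,.0750],v=.05)
print(st())
robot.set_gripper(.9)
robot.move_straight([.4831,-.175,.16],v=.25)
robot.move_straight([.46,.03,.2],v=.4)
print(st()[2])
im=read_camera("scene");t=read_camera("top")
r=lambda a:cv2.resize(a[:,:,::-1],(400,500),interpolation=cv2.INTER_CUBIC)
cv2.imwrite("pics/s7.png",np.hstack([r(im[200:280,196:260]),r(t[210:290,349:413])]))
E
```

```text
(array([ 0.4832, -0.1748,  0.0748]), array([ 2.5941, -1.1857,  0.6979]), 55.6)
57.5833
```

View pics/s7.png

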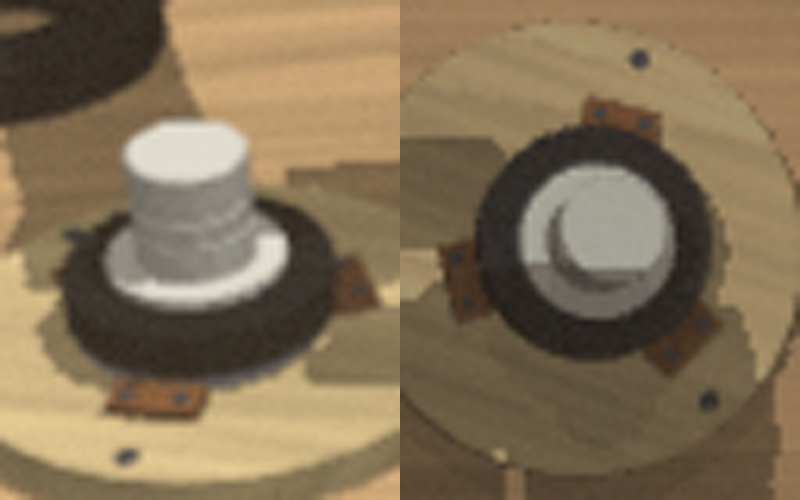

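The picture shows the gauge upright, with the flange (597,241) concentric with the ring (594,241). I'll touch its top once with the closed fingers to check the height (TCP 0.106 if seated), pressing only lightly.

```bash
python3 - <<'E'
from h import *
c=[.4825,-.1735]
robot.set_gripper(0.,5.)
robot.move_straight([*c,.125],v=.35)
robot.move_straight([*c,.110],v=.1);robot.wait(.1)
b=st()[1];print(st())
for z in np.arange(.1085,.1020,-.001):
    robot.move_straight([*c,z],v=.03);e,F,t=st();F=F-b;print(round(z,4),e[2],F,round(t,2),flush=True)
    if F[2]>7: break
robot.move_straight([*c,.13],v=.2)
print(st()[2])
E
```

```text
(array([ 0.483 , -0.1723,  0.1106]), array([ 0.0555, -0.3626, -0.0332]), 60.1917)
0.1085 0.10872422012361928 [0.0263 0.6858 0.2708] 60.44
0.1075 0.1074566144902916 [-0.4495  1.1804 -0.1394] 60.69
0.1065 0.10643040709319122 [-0.3877 -0.0836  0.0524] 60.94
0.1055 0.10634549122005785 [-0.9769  1.2496  7.2858] 61.19
61.4667
```

Contact came at TCP z = 0.1063, so the gauge top is at 0.092 and it is fully seated. Handing in.

```bash
python3 - <<'E'
from h import *
robot.wait(.3);print(robot.sign_off(),sensors.sense()["time_s"])
E
```

```text
the job is handed in; nothing more can be done
the job is handed in; nothing more can be done
```

The ring is centred on the yoke and the gauge is seated over the pole: its top touched at 92 mm, as it should when seated, and it looked upright in the last picture. The job was handed in about 62 s into the 72 s limit, and no verdict was returned.

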